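Screw the cap on the sample canister

TASK

Put the blue cap on the bolted-down sample canister and screw it home: set it level on the neck, turn it backward (anticlockwise seen from above) until it drops into the start of the thread, then turn it forward (clockwise) until it is fully home, and let go. Do not knock over or push away the beaker, the objective tube, the eyepiece or the vial.

Things in the scene. Friction and masses are not known exactly. Their poses are not given: they have to be found in the camera images.
- cap_center (a point): Centre of the loose blue cap (70 g), half-way up its 42 mm; z is its axis, up. It stands skirt down on a 3 mm black mat. Skirt: 60 mm outer, 54 mm inner diameter, 18 mm high with its flat top, 14 mm deep inside. On top a round ribbed grip, 36 mm diameter, 24 mm high, to be held at any angle. Inside, at the lower edge, three hidden lugs, 120 degrees apart, 3 mm high, 7.5 mm wide, reach in to 43 mm.
- canister: Aluminium canister with a blue band, 66 mm diameter, fixed by a dark 84 mm flange on a 4 mm plate bolted to the bench; it cannot turn. Origin: centre of its underside, 4 mm over the bench; z up. Three thread ribs round its neck each climb 4.5 mm anticlockwise over 78 degrees, then a 34 degree gap follows. At each rib's low end an upright stop, 3.4 mm wide, rises 5 mm over the rib.
- neck_mouth (a point): Centre of the canister's mouth, 50.5 mm above its origin. Neck 41 mm diameter, edge tapered to 35.6 mm to lead the cap on; 51 mm over the ribs. Set on, the cap mostly rests on ribs or stops, centre 64 to 69 mm above the canister's origin; clockwise is blocked there. Turned anticlockwise, up to 100 degrees, it may fall up to 5 mm off a stop on to a rib (not the start), climb, then drop at the gap.
- cap_at_start (a point): Where the cap's centre is when it has dropped into the thread start: on the axis, 61 mm above the canister's origin, resting on the sprung rubber plate in the mouth. There it has about 16 degrees of play anticlockwise to clockwise before a stop or rib. Pushed down here without turning, it springs up again.
- cap_at_home (a point): Where the cap's centre is when fully home: on the axis, 58 mm above the canister's origin. From the start, 60 to 75 degrees clockwise draw it down these 3 mm, then it turns up to 20 degrees more, level, to an end stop; all against the sprung plate (3 N at first, 9 N at home). It stays when let go.
- beaker_center (a point): Centre (half-way up) of a loose clear plastic beaker near the canister: 151 mm tall, 122 mm diameter at its widest, 70 g. Bystander.
- objective_case_center (a point): Centre of a loose black tube with a grey lid (objective case) near the canister, standing, 37 mm diameter, 62 mm tall. Bystander.
- eyepiece_spare_center (a point): Centre of a loose black eyepiece standing on the mat beside the cap, 38 mm diameter, 52 mm tall. Bystander.
- vial_2_center (a point): Centre of a loose small vial with a black cap standing on the mat beside the blue cap, 26 mm diameter, 55 mm tall. Bystander.
There are look-alikes about, which are no part of the job. Leave any red look-alike of the part that bears eyepiece_spare_center alone. What is shaped like the part that bears objective_case_center but pink is not meant.

How it is judged:
On the way:
1. the cap sits level in the start of the canister's thread, its centre less than 62.5 mm above the canister's origin (z of cap_center in the frame of canister below 0.0625 m and horizontal distance between cap_center and canister below 0.003 m and angle between cap_center's own z axis and vertical below 0.06 rad), for 0.1 s.
At the end, for the whole second after the job is handed in: The cap is screwed fully home and at rest: its centre less than 59 mm above the canister's origin, within 3 mm of its axis, tilted less than 0.06 rad, not touched by the fingers; the beaker, objective tube, eyepiece and vial stand upright (within 0.2 rad) (z of cap_center in the frame of canister below 0.059 m and horizontal distance between cap_center and canister below 0.003 m and angle between cap_center's own z axis and vertical below 0.06 rad and linear speed of cap below 0.01 m/s and angular speed of cap below 0.1 rad/s and contact force between the fingers and cap below 0.1 N and angle between each of beaker_center, objective_case_center, eyepiece_spare_center, vial_2_center's own z axis and vertical below 0.2 rad).
It fails at once if the beaker is pushed more than 25 mm from where it stood (distance of beaker_center from where it was at the start of the episode above 0.025 m).
It fails at once if the objective tube is pushed more than 25 mm from where it stood (distance of objective_case_center from where it was at the start of the episode above 0.025 m).
It fails at once if the eyepiece is pushed more than 25 mm from where it stood (distance of eyepiece_spare_center from where it was at the start of the episode above 0.025 m).
It fails at once if the vial is pushed more than 25 mm from where it stood (distance of vial_2_center from where it was at the start of the episode above 0.025 m).
It also fails if it takes over 72 s, if anything falls off the work surface, if the arm or the gripper's body presses on something with over 40 N, if the wrist force passes 120 N, or if a joint passes its speed limit or range.

ROBOT

A 7-joint arm with a two-finger parallel gripper is mounted at the origin on a cart in front of the work surface, level with it; the furniture and walls round the work are solid. World frame = base frame: x ahead of the robot, y to its left, z up, the work surface at z = 0. Lengths are in m, angles in rad, forces in N, time in s.
With the tool pointing down it reaches from about 0.4 to 0.85 m from the base axis. Payload 10.4 kg.
Tool frame: the origin (TCP) lies midway between the tips of the shut fingers; the grasp point (between the pads) lies 19 mm behind it; z points along the fingers, y is the direction in which the jaws open and shut (so a half turn about z gives the same grasp; the last joint's range is limited). The gripper opens to 85 mm and grips with 20 to 120 N. Pads are 22 mm wide; open, the fingers measure 114 mm over their backs; the gripper's body (76 mm by 85 mm) begins 54 mm behind the grasp point. The pads swing forward as they close: fully open they stand 13 mm farther back than shut.
Start: joints at [1.127, 0.332, -0.065, 1.46, 0.022, 1.35, -0.088], TCP at [0.255, -0.57, 0.231] pointing down, gripper open.
Joint ranges: [-2.6, 2.6], [-0.5, 2.12], [-1.47, 1.34], [0.16, 2.42], [-1.27, 4.41], [0.06, 2.06], [-2.6, 2.6]. Speed limits (rad/s): [2.22, 2.22, 2.79, 2.79, 3.14, 3.14, 3.14].

INTERFACE

Orientations are given as a unit quaternion [x, y, z, w].
In Python, from workcell import get_obs, camera, calibration, hand_in gives the robot as it stands.
- The arm moves only by the shell command python3 -m handwheel 'ROWS' [FORCE]. ROWS is JSON, a list of rows, each an object with "jaw": the finger opening in mm, from 0 to 85.4; "delta_pos": the shift along the tool's x, y, z scaled (see below), a list of three; "turn": the turn about the tool's z scaled (see below). In form: [{"jaw": jaw, "delta_pos": [tx, ty, tz], "turn": turn}, ...]. A call has 1 to 10 rows; each row is the pose to reach, as a shift and turn from the pose commanded when the call began, along the tool's axes at that moment, turning the shorter way round; what a row does not reach only later rows make up. The controller multiplies each number of a shift by 1 m and each number of a turn by pi rad. A row lasts 1/12 s, in which the tool goes at most 41.7 mm and 7.16 degrees, less where a joint would pass 70% of its speed; a pose out of reach is approached as far as the arm can. A call with a number of a shift or a turn outside -1 to 1 is refused whole. A call with a gripper value outside its range is refused whole. The fingers move at their own pace and stop on an object; FORCE is the grip in N (left out, the last holds). Time passes only in rows, so rows that repeat a pose let the fingers close. It gives the time, the measured TCP pose, the force and the opening at its end, in the units of the state.
- get_obs(): the state, without advancing time (a new reading comes with each control period).
- camera(name): name is "side" or "top" or "wrist"; returns the picture (420x560x3 uint8, red, green, blue); there is no depth.
- calibration(name): a dict with "mtx" (3x3 intrinsics, pixels), "dist_coeffs" ([k1, k2, p1, p2, k3] as OpenCV has them; the pictures are not rectified), "rvec" (rotation vector, rad) and "tvec" (3), from world to camera coordinates, as OpenCV has them. Camera axes: x right, y down, z forward; pixel columns grow to the right and rows downward; lengths in m; the calibration is good to about 2 mm. A picture is of the moment at which its call begins: read the wrist's pose just before it. calibration takes no time and is no camera call; for the wrist camera it gives the pose at the moment of the call.
- hand_in(): hands the job in, once; it reports no verdict.
The state is a dict: "clock": time; "joint_pos": joint angles; "joint_velocities": joint speeds; "tau": joint torques, N m; "position": TCP position; "ee_rot": TCP orientation; "ft_force": force on the tool from outside, world axes, zero at the start; "torque": the same for the moment, N m; "grip_width": opening from 0.0 (shut) to 1.0 (fully open).
Only numpy, scipy, OpenCV 4.12 (cv2) and the standard library are available. Lean on these libraries where they do the work, as an engineer would, in place of code of your own. Each camera call takes 0.05 s, during which the arm holds its last target.

## Working session

There is one attempt and no reset: what is moved stays moved. The work goes in short steps, Python scripts to look and compute and a shell command to move; the robot and the scene stay as the last step left them, time stands still between calls to the robot, and variables do not carry over. Pictures are saved under pics/ and viewed, and the job is handed in when it is done.

```bash
mkdir -p pics; ls; python3 - <<'E'
from workcell import get_obs,camera,calibration
import cv2
o=get_obs();print(o)
for n in ("side","top","wrist"):
    c=calibration(n);print(n,c)
    cv2.imwrite(f"pics/{n}0.png",camera(n)[:,:,::-1])
E
```

```text
pics
{'clock': 0.0, 'joint_pos': array([ 1.12738808,  0.33285884, -0.06467238,  1.46098672,  0.02162634,
        1.34988045, -0.08849426]), 'joint_velocities': array([ 0.00126109,  0.00073326, -0.00080958,  0.0013278 ,  0.00046172,
       -0.0010736 ,  0.00048071]), 'tau': array([ 4.09001022e-04, -6.25449300e+01,  4.89083177e-02, -3.91602731e+01,
        1.61320885e-02,  1.00248758e-02, -2.97066435e-06]), 'position': array([ 0.25512422, -0.57013309,  0.23050233]), 'ee_rot': array([ 9.77945569e-01,  2.08858679e-01, -1.99920042e-04, -6.90338150e-04]), 'ft_force': array([ 0.08839509, -0.09860255, -0.3967929 ]), 'torque': array([ 2.93447102e-05, -4.49970307e-03,  4.00101377e-02]), 'grip_width': 1.004210048138477}
side {'mtx': array([[521.50949572,   0.        , 288.84386051],
       [  0.        , 521.50949572, 212.09652384],
       [  0.        ,   0.        ,   1.        ]]), 'dist_coeffs': array([0.02255841, 0.        , 0.        , 0.        , 0.        ]), 'rvec': array([ 2.05465623, -0.26074762,  0.15191771]), 'tvec': array([-0.53605578,  0.12732005,  1.30093011])}
top {'mtx': array([[479.00680045,   0.        , 281.95862636],
       [  0.        , 479.00680045, 217.91163993],
       [  0.        ,   0.        ,   1.        ]]), 'dist_coeffs': array([0.01069562, 0.        , 0.        , 0.        , 0.        ]), 'rvec': array([ 2.13287253, -2.17669217,  0.12149839]), 'tvec': array([0.02099926, 0.55814096, 1.11806903])}
wrist {'mtx': array([[354.10665191,   0.        , 281.27143823],
       [  0.        , 354.10665191, 210.19769869],
       [  0.        ,   0.        ,   1.        ]]), 'dist_coeffs': array([0.02611248, 0.        , 0.        , 0.        , 0.        ]), 'rvec': array([-2.40068617,  1.55370916,  0.2571525 ]), 'tvec': array([-0.62357063, -0.04202691,  0.38123354])}
```

View pics/side0.png

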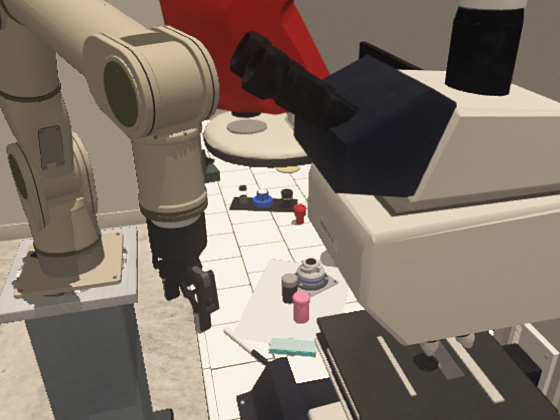

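View pics/top0.png

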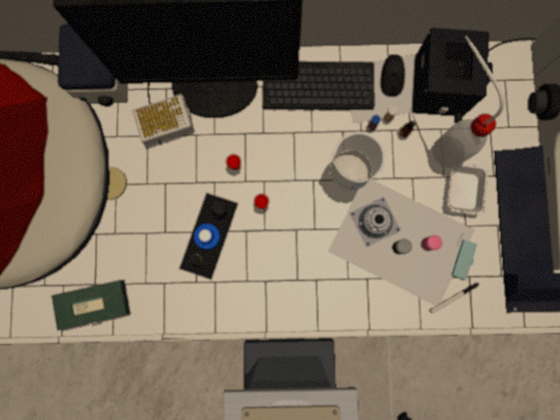

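View pics/wrist0.png

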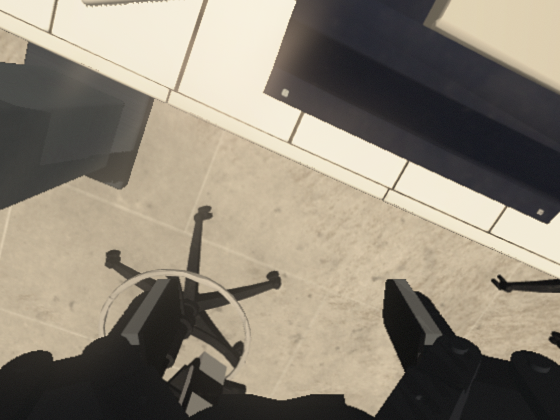

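The side view shows the arm at the left, with the mat, cap and canister beyond it. In the top view the cap is at (207,236) on the black mat, and the eyepiece and vial are at about (219,210) and (198,260). The canister is at (377,219), the beaker at (352,165), the objective tube at (403,247) and the pink look-alike at (434,243). The wrist view shows only the floor and the bench edge.

```bash
cat > h.py <<'E'
import numpy as np,cv2
from workcell import get_obs,camera,calibration
def ray(cal,px):
    R=cv2.Rodrigues(cal["rvec"])[0]
    n=cv2.undistortPoints(np.array([[px]],float),cal["mtx"],cal["dist_coeffs"])[0,0]
    d=R.T@np.array([n[0],n[1],1]); o=-R.T@cal["tvec"]; return o,d
def atz(cal,px,z):
    o,d=ray(cal,px); return o+d*(z-o[2])/d[2]
def proj(cal,P):
    return cv2.projectPoints(np.array(P,float).reshape(-1,1,3),cal["rvec"],cal["tvec"],cal["mtx"],cal["dist_coeffs"])[0][:,0]
def crop(im,x0,y0,x1,y1,s,fn):
    cv2.imwrite("pics/"+fn,cv2.resize(im[y0:y1,x0:x1],None,fx=s,fy=s,interpolation=cv2.INTER_CUBIC))
E
python3 - <<'E'
from h import *
t=cv2.imread("pics/top0.png")
crop(t,165,180,265,290,5,"t_cap.png")
crop(t,320,130,450,270,4,"t_can.png")
c=calibration("top")
for n,p,z in (("cap",(207,236),.045),("eyep",(219,210),.055),("vial",(198,260),.058),("can",(377,219),.054),("tube",(403,247),.066),("beakerTop",(358,158),.151),("beakerbase",(350,170),.0)):
    print(n,atz(c,p,z).round(4))
E
```

```text
cap [0.5176 0.1883 0.045 ]
eyep [0.5779 0.1582 0.055 ]
vial [0.4607 0.2072 0.058 ]
can [ 0.5487 -0.2144  0.054 ]
tube [ 0.4809 -0.2692  0.066 ]
beakerTop [ 0.6727 -0.1601  0.151 ]
beakerbase [ 0.6798 -0.1627  0.    ]
```

View pics/t_cap.png

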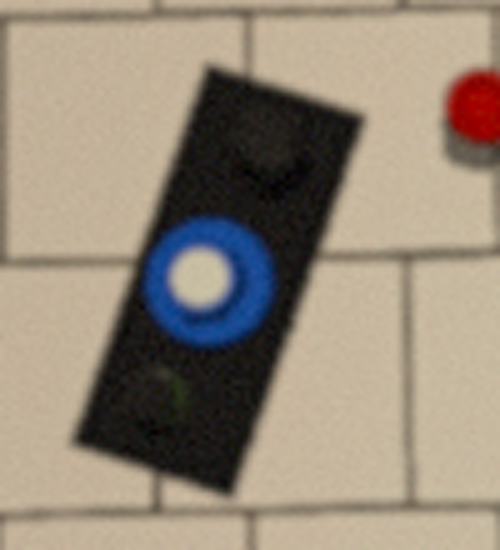

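View pics/t_can.png

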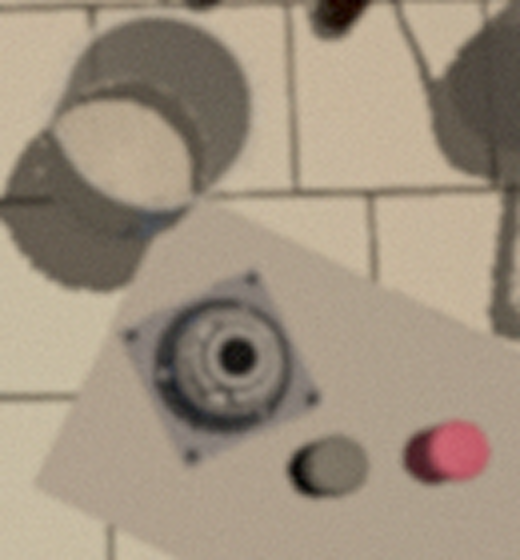

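```bash
python3 -m handwheel '[{"jaw":60,"delta_pos":[0.04,-0.035,0],"turn":-0.03},{"jaw":60,"delta_pos":[0.07,-0.063,0],"turn":-0.06},{"jaw":60,"delta_pos":[0.237,-0.212,-0.02],"turn":-0.2},{"jaw":60,"delta_pos":[0.237,-0.212,-0.02],"turn":-0.2},{"jaw":60,"delta_pos":[0.237,-0.212,-0.02],"turn":-0.2},{"jaw":60,"delta_pos":[0.237,-0.212,-0.02],"turn":-0.2},{"jaw":60,"delta_pos":[0.237,-0.212,-0.02],"turn":-0.2},{"jaw":60,"delta_pos":[0.237,-0.212,-0.02],"turn":-0.2},{"jaw":60,"delta_pos":[0.237,-0.212,-0.02],"turn":-0.2}]' 40
python3 - <<'E'
from h import *
o=get_obs();print({k:np.round(v,3) for k,v in o.items()})
c=calibration("wrist");im=camera("wrist")[:,:,::-1];cv2.imwrite("pics/w1.png",im)
R=cv2.Rodrigues(c["rvec"])[0];print(-R.T@c["tvec"],R)
E
```

```text
clock: 0.9
position: [0.3881, -0.2744, 0.2522]
ee_rot: [0.863, 0.504, 0.001, 0.0]
ft_force: [0.3, -0.7, 0.4]
grip_width: 0.701
{'clock': np.float64(0.9), 'joint_pos': array([ 0.88 ,  0.008, -0.359,  1.793,  0.002,  1.34 ,  0.007]), 'joint_velocities': array([ 0.044,  0.03 ,  0.087, -0.014,  0.034, -0.008,  0.084]), 'tau': array([  0.094, -38.713,   0.206, -38.181,   0.135,   0.201,  -1.168]), 'position': array([ 0.388, -0.274,  0.252]), 'ee_rot': array([0.863, 0.504, 0.001, 0.   ]), 'ft_force': array([ 0.257, -0.672,  0.369]), 'torque': array([-0.004, -0.015, -0.051]), 'grip_width': np.float64(0.701)}
[ 0.42817315 -0.20266235  0.39488323] [[ 8.71531908e-01 -4.90338793e-01 -4.14408412e-05]
 [-4.65068144e-01 -8.26642439e-01  3.16818403e-01]
 [-1.55382610e-01 -2.76098075e-01 -9.48486214e-01]]
```

View pics/w1.png

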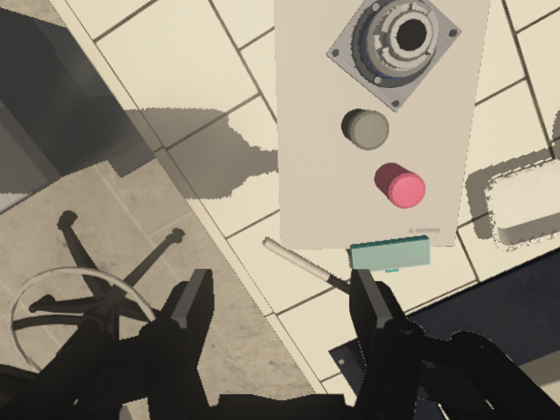

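The wrist picture shows the canister mouth at about (411,35), the objective tube at (368,129) and the pink look-alike at (407,188). The work area is clear.

```bash
python3 - <<'E'
from h import *
c=calibration("wrist")
w=cv2.imread("pics/w1.png");crop(w,320,0,480,110,5,"w1can.png")
t=calibration("top")
print("mouth w",atz(c,(411,35),.0545),"top",atz(t,(379.25,219),.0545))
print("tube w",atz(c,(370,128),.066),"cap",atz(t,(205,235.6),.045))
E
```

```text
mouth w [ 0.54626359 -0.22140008  0.0545    ] top [ 0.54856842 -0.21956892  0.0545    ]
tube w [ 0.48106856 -0.27274763  0.066     ] cap [0.5186328  0.19307522 0.045     ]
```

View pics/w1can.png

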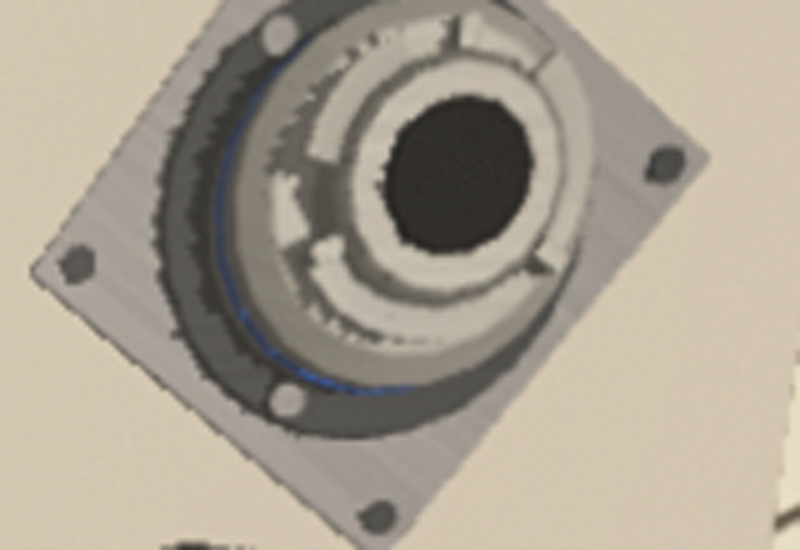

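```bash
python3 -m handwheel '[{"jaw":60,"delta_pos":[0.28,-0.074,0],"turn":-0.3},{"jaw":60,"delta_pos":[0.28,-0.074,0],"turn":-0.3},{"jaw":60,"delta_pos":[0.28,-0.074,0],"turn":-0.3},{"jaw":60,"delta_pos":[0.28,-0.074,0],"turn":-0.3},{"jaw":60,"delta_pos":[0.28,-0.074,0],"turn":-0.3},{"jaw":60,"delta_pos":[0.28,-0.074,0],"turn":-0.3},{"jaw":60,"delta_pos":[0.28,-0.074,0],"turn":-0.3},{"jaw":60,"delta_pos":[0.28,-0.074,0],"turn":-0.3},{"jaw":60,"delta_pos":[0.28,-0.074,0],"turn":-0.3}]'
cat >> h.py <<'E'
def st():
    o=get_obs();q=o["ee_rot"];yaw=2*np.arctan2(q[1],q[0])
    print("t",round(float(o["clock"]),2),"pos",o["position"].round(4),"yaw",round(np.degrees(yaw),2),"q",q.round(3),"j",o["joint_pos"].round(2),"F",o["ft_force"].round(2),"M",o["torque"].round(2),"w",round(float(o["grip_width"])*85.4,1))
    return o,yaw
def delta(target,yawt,p=None,yaw=None):
    o,y=st()
    if p is None:p=o["position"]
    if yaw is None:yaw=y
    d=np.array(target)-p
    x=np.array([np.cos(yaw),np.sin(yaw),0]);yy=np.array([np.sin(yaw),-np.cos(yaw),0])
    dy=(np.radians(yawt)-yaw+np.pi)%(2*np.pi)-np.pi
    print("dpos",np.round([d@x,d@yy,-d[2]],4),"turn",round(-dy/np.pi,4))
E
python3 -c "
from h import *
delta([.5186,.193,.2],159.3)"
```

```text
clock: 1.7
position: [0.4607, 0.0006, 0.2511]
ee_rot: [0.541, 0.841, 0.0, -0.0]
ft_force: [0.4, -0.6, -0.3]
grip_width: 0.704
t 1.7 pos [0.4607 0.0006 0.2511] yaw 114.48 q [ 0.541  0.841  0.    -0.   ] j [ 0.58 -0.01 -0.66  1.81 -0.01  1.34  0.34] F [ 0.37 -0.62 -0.34] M [-0.08  0.04  0.01] w 60.1
dpos [0.1511 0.1324 0.0511] turn -0.249
```

```bash
python3 -m handwheel '[{"jaw":60,"delta_pos":[0.11,0.165,0.05],"turn":-0.249},{"jaw":60,"delta_pos":[0.11,0.165,0.05],"turn":-0.249},{"jaw":60,"delta_pos":[0.11,0.165,0.05],"turn":-0.249},{"jaw":60,"delta_pos":[0.11,0.165,0.05],"turn":-0.249},{"jaw":60,"delta_pos":[0.11,0.165,0.05],"turn":-0.249},{"jaw":60,"delta_pos":[0.11,0.165,0.05],"turn":-0.249},{"jaw":60,"delta_pos":[0.11,0.165,0.05],"turn":-0.249},{"jaw":60,"delta_pos":[0.11,0.165,0.05],"turn":-0.249}]'
python3 - <<'E'
from h import *
st()
c=calibration("wrist");im=camera("wrist")[:,:,::-1];cv2.imwrite("pics/w2.png",im)
np.save("w2.npy",c,allow_pickle=True)
E
```

```text
clock: 2.37
position: [0.5666, 0.1653, 0.1998]
ee_rot: [0.184, 0.983, -0.001, -0.001]
ft_force: [0.1, -0.6, 0.4]
grip_width: 0.702
t 2.37 pos [0.5666 0.1653 0.1998] yaw 158.77 q [ 0.184  0.983 -0.001 -0.001] j [ 0.3   0.39 -0.84  1.56  0.3   1.32  0.63] F [ 0.14 -0.57  0.45] M [-0.08 -0.03 -0.02] w 60.0
```

View pics/w2.png

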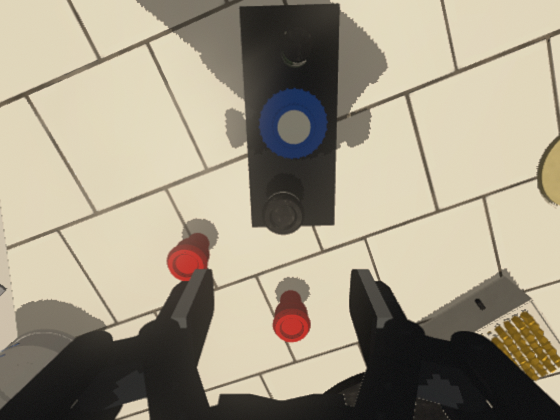

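The wrist view shows the cap grip's top centred at (293,127), the vial at (296,43) and the eyepiece at (284,210). The mat is lined up with the tool x axis.

```bash
python3 - <<'E'
from h import *
c=np.load("w2.npy",allow_pickle=True).item()
w=cv2.imread("pics/w2.png")
crop(w,240,10,350,240,3,"w2c.png")
g=cv2.cvtColor(w,cv2.COLOR_BGR2HSV)
m=cv2.inRange(g,(100,120,40),(130,255,255));m[:, :200]=0
n,l,s,ce=cv2.connectedComponentsWithStats(m);i=1+np.argmax(s[1:,4])
pts=np.argwhere(l==i)[:,::-1].astype(np.float32);h=cv2.convexHull(pts.reshape(-1,1,2));print("blue ell",cv2.fitEllipse(h))
g2=((cv2.cvtColor(w,cv2.COLOR_BGR2GRAY)>100)&(np.hypot(*(np.indices(m.shape)-np.array([127,293]).reshape(2,1,1)))<22)).astype(np.uint8)
pp=np.argwhere(g2)[:,::-1].astype(np.float32);print("top",cv2.fitEllipse(cv2.convexHull(pp.reshape(-1,1,2))))
print(atz(c,cv2.fitEllipse(cv2.convexHull(pp.reshape(-1,1,2)))[0],.045),atz(c,cv2.fitEllipse(h)[0],.015))
print("eyep",atz(c,(284,210),.055),"vial",atz(c,(296,43),.058))
E
```

```text
blue ell ((293.81707763671875, 123.04241943359375), (65.56795501708984, 71.65184783935547), 9.23897647857666)
top ((293.5299377441406, 126.74484252929688), (32.03419876098633, 32.87351608276367), 14.155119895935059)
[0.51917023 0.19500496 0.045     ] [0.51907376 0.19632941 0.015     ]
eyep [0.58035648 0.16302211 0.055     ] vial [0.46299136 0.2175222  0.058     ]
```

View pics/w2c.png

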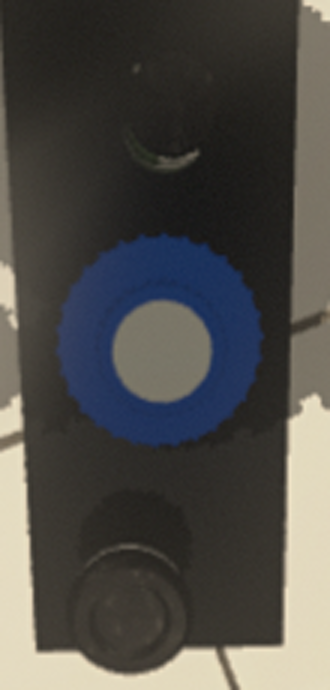

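```bash
python3 -c "
from h import *
delta([.519,.1948,.07],159.3)"
```

```text
t 2.42 pos [0.5666 0.165  0.2003] yaw 158.6 q [ 0.186  0.983 -0.001 -0.001] j [ 0.3   0.39 -0.84  1.56  0.3   1.32  0.62] F [0.33 0.42 0.06] M [-0.06 -0.01 -0.02] w 60.1
dpos [0.0552 0.0104 0.1303] turn -0.0039
```

```bash
python3 -m handwheel '[{"jaw":56,"delta_pos":[0.055,0.0104,0.03],"turn":0},{"jaw":56,"delta_pos":[0.055,0.0104,0.05],"turn":0},{"jaw":56,"delta_pos":[0.055,0.0104,0.09],"turn":0},{"jaw":56,"delta_pos":[0.055,0.0104,0.13],"turn":0},{"jaw":56,"delta_pos":[0.055,0.0104,0.13],"turn":0},{"jaw":56,"delta_pos":[0.055,0.0104,0.13],"turn":0},{"jaw":56,"delta_pos":[0.055,0.0104,0.13],"turn":0}]'
python3 - <<'E'
from h import *
delta([.519,.1948,.03],159.3)
c=calibration("wrist");im=camera("wrist")[:,:,::-1];cv2.imwrite("pics/w3.png",im)
print(proj(c,[[.519,.1948,.045]]))
im=camera("side")[:,:,::-1];crop(im,200,160,330,230,6,"s3.png")
E
```

```text
clock: 3.0
position: [0.5199, 0.1964, 0.0735]
ee_rot: [0.184, 0.983, 0.0, 0.001]
ft_force: [0.3, 0.1, 1.1]
grip_width: 0.657
t 3.0 pos [0.5199 0.1964 0.0735] yaw 158.77 q [0.184 0.983 0.    0.001] j [ 0.24  0.45 -0.82  1.79  0.38  1.06  0.48] F [0.31 0.1  1.11] M [ 0.01 -0.01 -0.02] w 56.1
dpos [ 0.0003 -0.0018  0.0435] turn -0.003
[[276.51822223 253.73700592]]
```

View pics/w3.png

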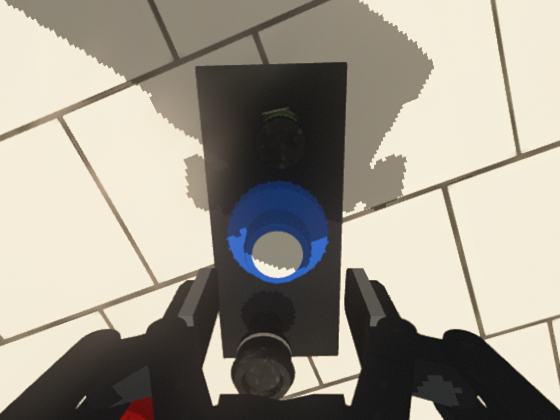

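View pics/s3.png

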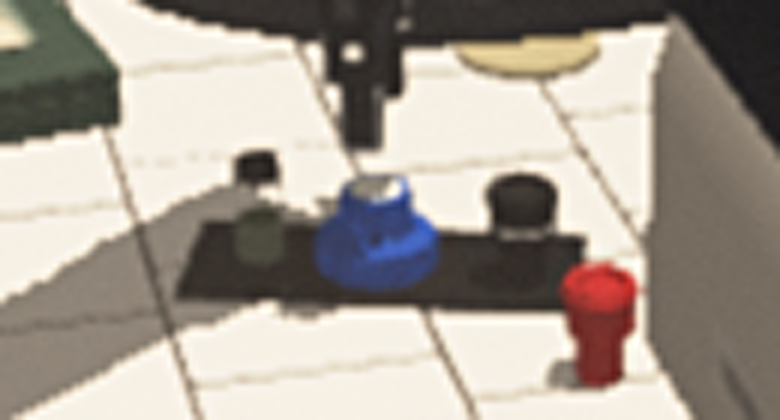

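The cap is centred between the fingers, with the grip top at (277,254) where I predicted it. I'm descending.

```bash
python3 -m handwheel '[{"jaw":48,"delta_pos":[0,0,0.03],"turn":0},{"jaw":48,"delta_pos":[0,0,0.04],"turn":0},{"jaw":48,"delta_pos":[0,0,0.045],"turn":0},{"jaw":48,"delta_pos":[0,0,0.045],"turn":0},{"jaw":48,"delta_pos":[0,0,0.045],"turn":0}]'
python3 - <<'E'
from h import *
delta([.519,.1948,.02],159.3)
im=camera("wrist")[:,:,::-1];cv2.imwrite("pics/w4.png",im)
im=camera("side")[:,:,::-1];crop(im,200,160,330,230,6,"s4.png")
E
```

```text
clock: 3.52
position: [0.5189, 0.197, 0.0272]
ee_rot: [0.183, 0.983, 0.0, 0.0]
ft_force: [0.2, 0.3, 1.2]
grip_width: 0.56
t 3.52 pos [0.5189 0.197  0.0272] yaw 158.93 q [0.183 0.983 0.    0.   ] j [ 0.2   0.51 -0.79  1.82  0.43  0.99  0.44] F [0.23 0.3  1.22] M [-0.01 -0.05 -0.  ] w 47.9
dpos [-0.0009 -0.002   0.0072] turn -0.0021
```

View pics/w4.png

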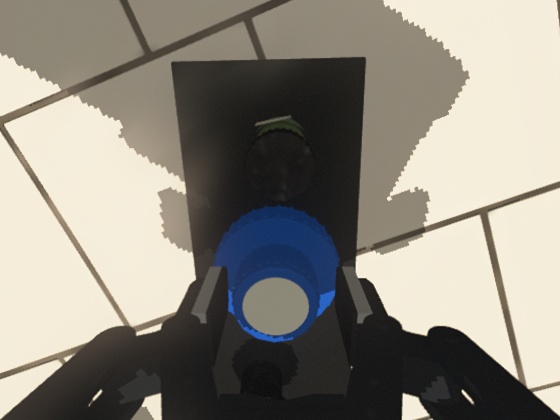

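View pics/s4.png

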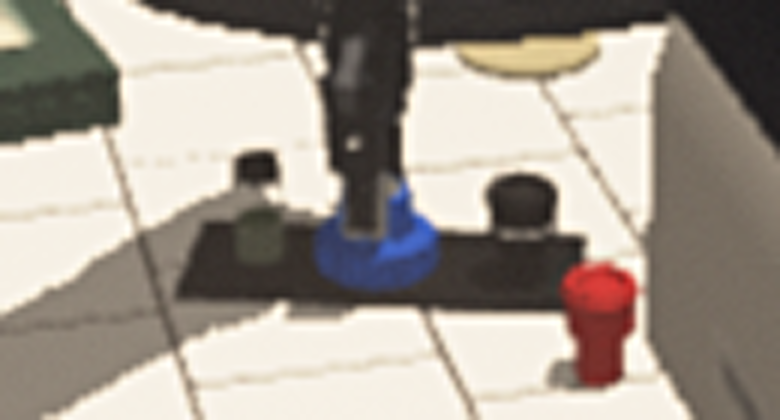

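```bash
python3 - <<'E'
from h import *
s=calibration("side")
p=np.array([.5189,.197,.033]);y=np.radians(158.9);yy=np.array([np.sin(y),-np.cos(y),0])
for P in (p+yy*.028,p-yy*.028,[.519,.1948,.045],[.519,.1948,.021]):
    q=proj(s,[P])[0];print(((q-[200,160])*6).round(0))
c=calibration("wrist");print(proj(c,[[.519,.1948,.045]]))
E
```

```text
[377. 178.]
[359. 228.]
[369. 183.]
[370. 226.]
[[274.31118776 304.91196433]]
```

```bash
python3 -m handwheel '[{"jaw":42,"delta_pos":[0,-0.002,0.003],"turn":0},{"jaw":42,"delta_pos":[0,-0.002,0.005],"turn":0},{"jaw":42,"delta_pos":[0,-0.002,0.005],"turn":0},{"jaw":42,"delta_pos":[0,-0.002,0.005],"turn":0}]'
python3 - <<'E'
from h import *
st()
im=camera("side")[:,:,::-1];crop(im,235,180,295,220,12,"s5.png")
E
```

```text
clock: 3.95
position: [0.5177, 0.1948, 0.0213]
ee_rot: [0.183, 0.983, -0.0, -0.0]
ft_force: [0.6, 0.2, -0.3]
grip_width: 0.491
t 3.95 pos [0.5177 0.1948 0.0213] yaw 158.93 q [ 0.183  0.983 -0.    -0.   ] j [ 0.2   0.52 -0.78  1.83  0.44  0.98  0.44] F [ 0.57  0.19 -0.27] M [ 0.05 -0.01 -0.02] w 41.9
```

View pics/s5.png

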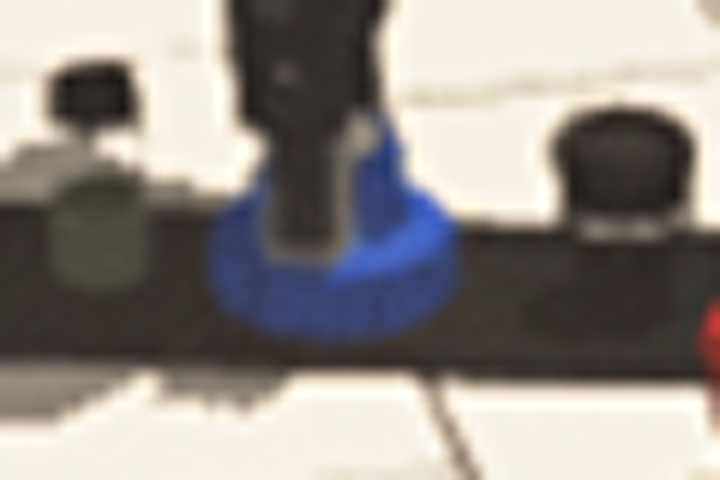

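The fingers straddle the grip with the tips just above the skirt. I'm closing.

```bash
python3 -m handwheel '[{"jaw":34,"delta_pos":[0,0,0],"turn":0},{"jaw":30,"delta_pos":[0,0,0],"turn":0},{"jaw":30,"delta_pos":[0,0,0],"turn":0},{"jaw":30,"delta_pos":[0,0,0],"turn":0}]' 60
python3 -c "
from h import *
st()"
```

```text
clock: 4.33
position: [0.518, 0.195, 0.0217]
ee_rot: [0.183, 0.983, -0.0, 0.0]
ft_force: [-2.0, -0.7, 4.9]
grip_width: 0.397
t 4.33 pos [0.518  0.195  0.0217] yaw 158.93 q [ 0.183  0.983 -0.     0.   ] j [ 0.2   0.52 -0.78  1.83  0.44  0.98  0.44] F [-2.02 -0.67  4.87] M [-0.24  0.45 -0.  ] w 33.9
```

```bash
python3 -m handwheel '[{"jaw":30,"delta_pos":[0,0,0],"turn":0},{"jaw":30,"delta_pos":[0,0,-0.02],"turn":0},{"jaw":30,"delta_pos":[0,0,-0.05],"turn":0},{"jaw":30,"delta_pos":[0,0,-0.08],"turn":0},{"jaw":30,"delta_pos":[0,0,-0.08],"turn":0},{"jaw":30,"delta_pos":[0,0,-0.08],"turn":0},{"jaw":30,"delta_pos":[0,0,-0.08],"turn":0}]' 60
python3 - <<'E'
from h import *
st()
im=camera("side")[:,:,::-1];crop(im,225,150,305,210,10,"s6.png")
im=camera("wrist")[:,:,::-1];cv2.imwrite("pics/w6.png",im)
E
```

```text
clock: 4.92
position: [0.5176, 0.1945, 0.1008]
ee_rot: [0.183, 0.983, -0.0, -0.0]
ft_force: [-0.6, -0.0, -1.4]
grip_width: 0.399
t 4.92 pos [0.5176 0.1945 0.1008] yaw 158.92 q [ 0.183  0.983 -0.    -0.   ] j [ 0.26  0.41 -0.84  1.77  0.34  1.11  0.51] F [-0.61 -0.02 -1.39] M [-0.02  0.02  0.01] w 34.1
```

View pics/s6.png

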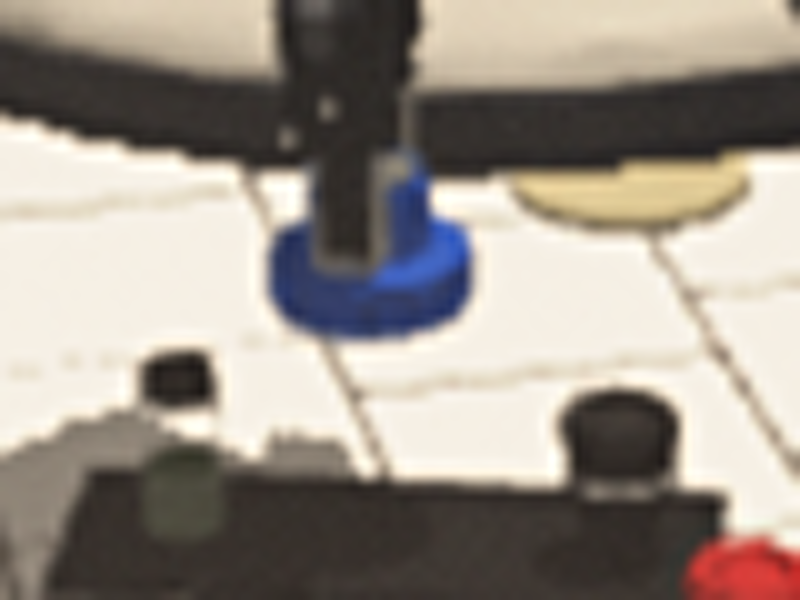

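View pics/w6.png

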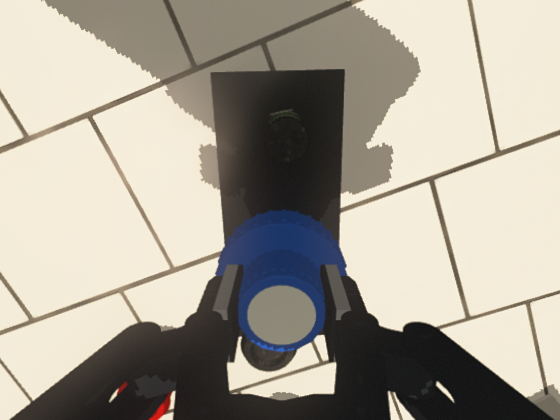

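The cap is held level and the vial and eyepiece still stand. The grip's top is at (282,314) in the wrist view.

```bash
python3 - <<'E'
from h import *
o,y=st()
c=calibration("wrist");im=cv2.imread("pics/w6.png")
g=cv2.cvtColor(im,cv2.COLOR_BGR2HSV)
m=((g[...,1]<70)&(g[...,2]>90)).astype(np.uint8)
n,l,s,ce=cv2.connectedComponentsWithStats(m);i=l[314,282];print(s[i])
pts=np.argwhere(l==i)[:,::-1].astype(np.float32).reshape(-1,1,2)
e=cv2.fitEllipse(cv2.convexHull(pts));print(e)
P=atz(c,e[0],o["position"][2]+.0233);d=P-o["position"]
x=np.array([np.cos(y),np.sin(y),0]);yy=np.array([np.sin(y),-np.cos(y),0]);print("cap rel tool",d@x,d@yy)
# same for fingertip symmetric check
print(proj(c,[o["position"]+[0,0,.0233]]))
mz=[0.547,-0.2205,.25];delta(mz,70)
E
```

```text
t 5.02 pos [0.5171 0.1945 0.1001] yaw 158.93 q [ 0.183  0.983 -0.    -0.001] j [ 0.26  0.42 -0.84  1.77  0.34  1.11  0.51] F [-1.14 -0.38 -0.97] M [-0.01 -0.04  0.01] w 34.2
[ 247  285   69   60 3264]
((281.0684814453125, 314.61932373046875), (59.85091781616211, 68.99492645263672), 90.05267333984375)
cap rel tool -0.0013084086128847974 0.0005942624381555465
[[279.55398909 311.74548173]]
t 5.02 pos [0.5171 0.1945 0.1001] yaw 158.93 q [ 0.183  0.983 -0.    -0.001] j [ 0.26  0.42 -0.84  1.77  0.34  1.11  0.51] F [-1.14 -0.38 -0.97] M [-0.01 -0.04  0.01] w 34.2
dpos [-0.1771 -0.3765 -0.1499] turn 0.494
```

```bash
python3 -m handwheel '[{"jaw":30,"delta_pos":[0,0,-0.04],"turn":0},{"jaw":30,"delta_pos":[-0.005,-0.013,-0.08],"turn":0.03},{"jaw":30,"delta_pos":[-0.086,-0.224,-0.12],"turn":0.3},{"jaw":30,"delta_pos":[-0.086,-0.224,-0.12],"turn":0.3},{"jaw":30,"delta_pos":[-0.086,-0.224,-0.12],"turn":0.3},{"jaw":30,"delta_pos":[-0.086,-0.224,-0.12],"turn":0.3},{"jaw":30,"delta_pos":[-0.086,-0.224,-0.12],"turn":0.3},{"jaw":30,"delta_pos":[-0.086,-0.224,-0.12],"turn":0.3},{"jaw":30,"delta_pos":[-0.086,-0.224,-0.12],"turn":0.3}]'
python3 -c "
from h import *
delta([.512,-.281,.22],60)"
```

```text
clock: 5.77
position: [0.5172, -0.0518, 0.2209]
ee_rot: [0.615, 0.788, -0.001, 0.0]
ft_force: [-0.7, -0.4, -1.3]
grip_width: 0.402
t 5.77 pos [ 0.5172 -0.0518  0.2209] yaw 104.06 q [ 0.615  0.788 -0.001  0.   ] j [ 0.6   0.16 -0.65  1.72  0.1   1.29  0.18] F [-0.66 -0.35 -1.28] M [ 0.05 -0.04 -0.01] w 34.3
dpos [-0.2211 -0.0607  0.0009] turn 0.2448
```

```bash
python3 -m handwheel '[{"jaw":30,"delta_pos":[-0.221,-0.061,0],"turn":0.245},{"jaw":30,"delta_pos":[-0.221,-0.061,0],"turn":0.245},{"jaw":30,"delta_pos":[-0.221,-0.061,0],"turn":0.245},{"jaw":30,"delta_pos":[-0.221,-0.061,0],"turn":0.245},{"jaw":30,"delta_pos":[-0.221,-0.061,0],"turn":0.245},{"jaw":30,"delta_pos":[-0.221,-0.061,0],"turn":0.245},{"jaw":30,"delta_pos":[-0.221,-0.061,0],"turn":0.245},{"jaw":30,"delta_pos":[-0.221,-0.061,0],"turn":0.245},{"jaw":30,"delta_pos":[-0.221,-0.061,0],"turn":0.245}]'
python3 - <<'E'
from h import *
st()
c=calibration("wrist");im=camera("wrist")[:,:,::-1];cv2.imwrite("pics/w7.png",im)
np.save("w7.npy",c,allow_pickle=True)
print(proj(c,[[.547,-.2205,.0545]]))
E
```

```text
clock: 6.52
position: [0.5155, -0.2732, 0.2203]
ee_rot: [0.862, 0.507, -0.0, -0.001]
ft_force: [-0.2, 1.5, -0.2]
grip_width: 0.396
t 6.52 pos [ 0.5155 -0.2732  0.2203] yaw 60.99 q [ 0.862  0.507 -0.    -0.001] j [ 0.76  0.28 -0.42  1.57  0.11  1.32 -0.18] F [-0.2   1.51 -0.24] M [0.03 0.02 0.05] w 33.8
[[284.57760503 117.66431923]]
```

View pics/w7.png

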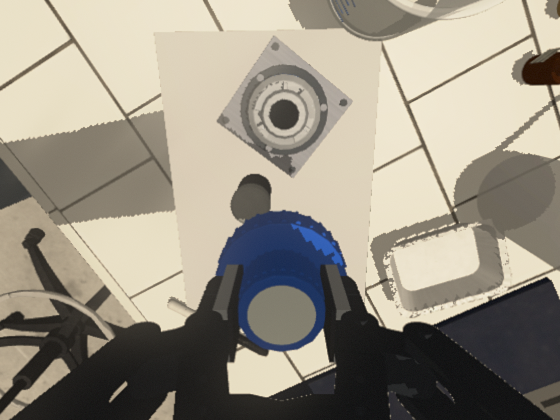

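```bash
python3 - <<'E'
from h import *
w=cv2.imread("pics/w7.png");crop(w,230,60,340,170,6,"w7c.png")
c=np.load("w7.npy",allow_pickle=True).item()
g=cv2.cvtColor(w,cv2.COLOR_BGR2GRAY)
m=(g<75).astype(np.uint8)
n,l,s,ce=cv2.connectedComponentsWithStats(m);i=l[115,284];print(s[i])
pts=np.argwhere(l==i)[:,::-1].astype(np.float32).reshape(-1,1,2)
e=cv2.fitEllipse(cv2.convexHull(pts));print(e)
for z in (.0545,.052): print(z,atz(c,e[0],z))
# diameter implied
a=e[0];print(np.linalg.norm(atz(c,(a[0]+e[1][0]/2,a[1]),.0545)-atz(c,(a[0]-e[1][0]/2,a[1]),.0545)))
E
```

```text
[270 100  28  29 629]
((283.87103271484375, 114.2127914428711), (27.683507919311523, 28.401504516601562), 176.57586669921875)
0.0545 [ 0.54783085 -0.21775463  0.0545    ]
0.052 [ 0.54776864 -0.2178875   0.052     ]
0.023274913614568397
```

View pics/w7c.png

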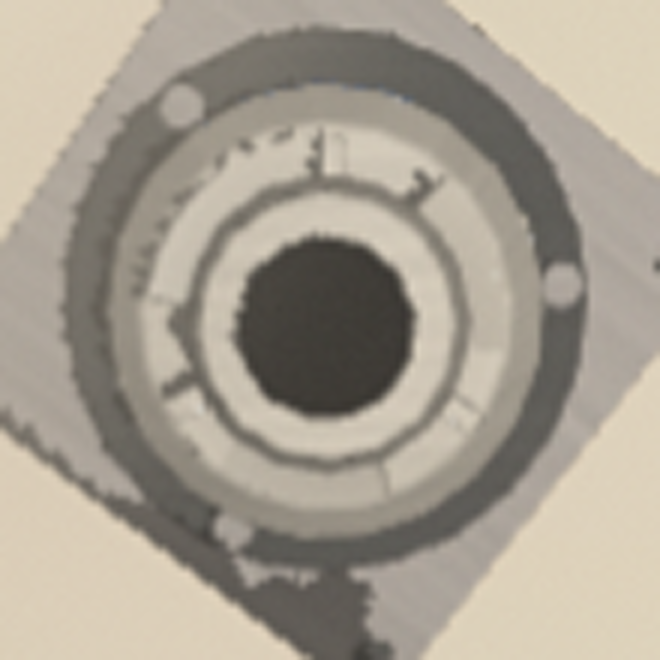

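```bash
python3 -m handwheel '[{"jaw":30,"delta_pos":[0.04,0,0],"turn":0},{"jaw":30,"delta_pos":[0.073,-0.0006,0.03],"turn":0},{"jaw":30,"delta_pos":[0.073,-0.0006,0.07],"turn":0},{"jaw":30,"delta_pos":[0.073,-0.0006,0.11],"turn":0},{"jaw":30,"delta_pos":[0.073,-0.0006,0.13],"turn":0},{"jaw":30,"delta_pos":[0.073,-0.0006,0.13],"turn":0},{"jaw":30,"delta_pos":[0.073,-0.0006,0.13],"turn":0},{"jaw":30,"delta_pos":[0.073,-0.0006,0.13],"turn":0}]'
python3 - <<'E'
from h import *
delta([.548,-.2175,.08],60)
im=camera("wrist")[:,:,::-1];cv2.imwrite("pics/w8.png",im)
im=camera("side")[:,:,::-1];crop(im,250,220,370,320,6,"s8.png")
im=camera("top")[:,:,::-1];crop(im,320,130,450,270,4,"t8.png")
E
```

```text
clock: 7.23
position: [0.5518, -0.21, 0.0934]
ee_rot: [0.862, 0.507, 0.001, 0.001]
ft_force: [-0.4, 0.6, 0.2]
grip_width: 0.405
t 7.23 pos [ 0.5518 -0.21    0.0934] yaw 60.91 q [0.862 0.507 0.001 0.001] j [ 0.65  0.41 -0.44  1.7   0.19  1.08 -0.36] F [-0.41  0.56  0.22] M [-0.04  0.01  0.02] w 34.6
dpos [-0.0084  0.0003  0.0134] turn 0.0051
```

View pics/s8.png

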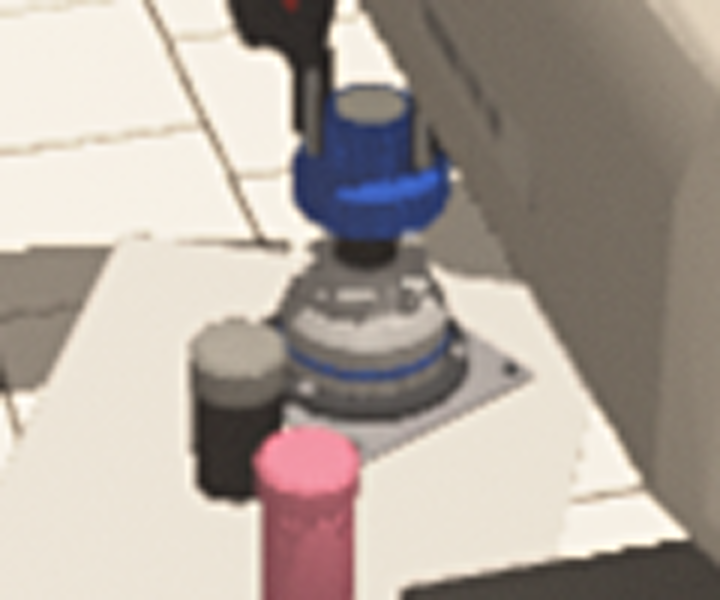

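View pics/w8.png

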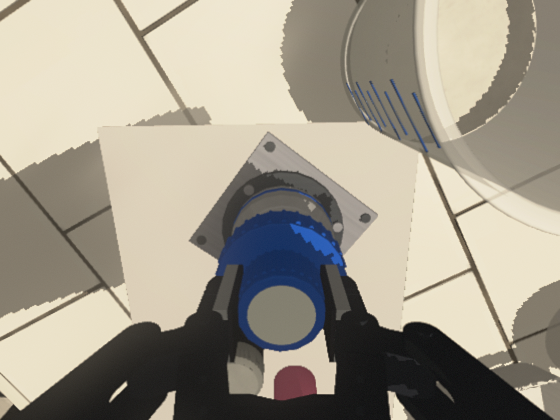

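```bash
python3 -m handwheel '[{"jaw":30,"delta_pos":[-0.0084,0,0.003],"turn":0},{"jaw":30,"delta_pos":[-0.0084,0,0.005],"turn":0},{"jaw":30,"delta_pos":[-0.0084,0,0.005],"turn":0},{"jaw":30,"delta_pos":[-0.0084,0,0.005],"turn":0}]'
python3 - <<'E'
from h import *
delta([.548,-.2175,.08],60)
im=camera("side")[:,:,::-1];cv2.imwrite("pics/side9.png",im);crop(im,280,230,350,300,8,"s9.png")
im=camera("top")[:,:,::-1];crop(im,340,180,420,260,7,"t9.png")
s=calibration("side")
for P in ([.5478,-.2180,.0545],[.5478,-.2180,.004]): print(((proj(s,[P])[0]-[280,230])*8).round())
t=calibration("top")
print(((proj(t,[[.5478,-.2180,.1]])[0]-[340,180])*7).round())
E
```

```text
clock: 7.72
position: [0.5463, -0.2179, 0.0863]
ee_rot: [0.863, 0.506, -0.0, -0.0]
ft_force: [-0.4, 0.4, -1.4]
grip_width: 0.4
t 7.72 pos [ 0.5463 -0.2179  0.0863] yaw 60.8 q [ 0.863  0.506 -0.    -0.   ] j [ 0.66  0.41 -0.44  1.71  0.19  1.07 -0.35] F [-0.37  0.37 -1.36] M [0.02 0.04 0.02] w 34.2
dpos [0.0012 0.0013 0.0063] turn 0.0044
[239. 250.]
[236. 393.]
[297. 259.]
```

View pics/s9.png

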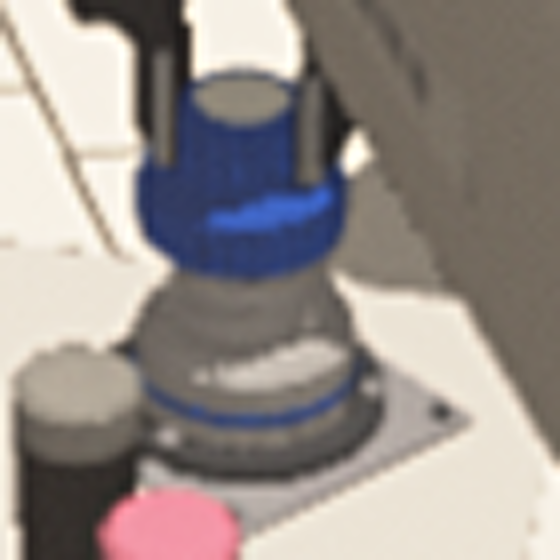

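View pics/t9.png

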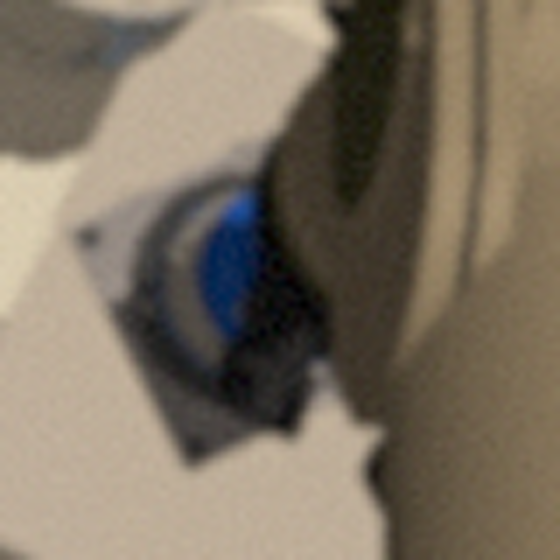

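```bash
python3 - <<'E'
from h import *
s=calibration("side")
f=lambda P:((proj(s,[P])[0]-[280,230])*8)
print("x+1cm",f([.5578,-.218,.0545])-f([.5478,-.218,.0545]),"y+1cm",f([.5478,-.208,.0545])-f([.5478,-.218,.0545]))
print("tcp skirt",f([.5463,-.2179,.0776]),"flange",f([.5478,-.2180,.006]),"band",f([.5478,-.218,.02]))
# canister outline prediction: flange circle extents
def ext(cx,cy,z,r):
    a=np.linspace(0,6.283,200);q=proj(s,np.c_[cx+r*np.cos(a),cy+r*np.sin(a),np.full(200,z)]);q=(q-[280,230])*8;return q.min(0).round(),q.max(0).round()
for z in (.004,.008,.012): print("fl",z,ext(.5478,-.218,z,.042))
print("skirt",ext(.5463,-.2179,.0863+.0023-.012,.030))
E
python3 - <<'E'
import cv2
im=cv2.imread("pics/side9.png")[230:300,280:350]
im=cv2.resize(im,None,fx=11,fy=8.5,interpolation=cv2.INTER_NEAREST)
cv2.imwrite("pics/s9n.png",im)
E
```

```text
x+1cm [33.09528672 -4.85439526] y+1cm [ -9.69800395 -18.58089556]
tcp skirt [234.81073144 183.76466533] flange [235.85447905 387.59405947] band [236.63199552 348.51929475]
fl 0.004 (array([ 94., 312.]), array([378., 480.]))
fl 0.008 (array([ 94., 301.]), array([379., 468.]))
fl 0.012 (array([ 94., 290.]), array([379., 457.]))
skirt (array([130., 131.]), array([339., 245.]))
```

View pics/s9n.png

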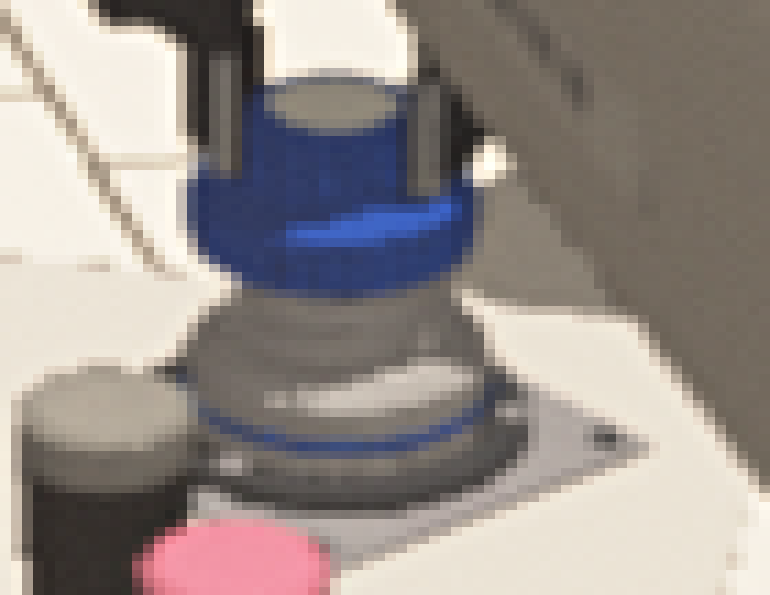

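```bash
python3 -m handwheel '[{"jaw":30,"delta_pos":[0.0012,0.0013,0],"turn":0},{"jaw":30,"delta_pos":[0.0012,0.0013,0.004],"turn":0},{"jaw":30,"delta_pos":[0.0012,0.0013,0.008],"turn":0},{"jaw":30,"delta_pos":[0.0012,0.0013,0.011],"turn":0},{"jaw":30,"delta_pos":[0.0012,0.0013,0.013],"turn":0},{"jaw":30,"delta_pos":[0.0012,0.0013,0.013],"turn":0}]'; python3 -c "
from h import *
delta([.548,-.2175,.066],60)"
```

```text
clock: 8.32
position: [0.5478, -0.2171, 0.0725]
ee_rot: [0.862, 0.506, -0.0, -0.0]
ft_force: [-0.3, -0.1, -1.1]
grip_width: 0.396
t 8.32 pos [ 0.5478 -0.2171  0.0725] yaw 60.83 q [ 0.862  0.506 -0.    -0.   ] j [ 0.65  0.43 -0.43  1.71  0.2   1.05 -0.36] F [-0.25 -0.13 -1.1 ] M [-0.03 -0.04 -0.01] w 33.8
dpos [-0.0003  0.0004  0.0065] turn 0.0046
```

```bash
python3 -m handwheel '[{"jaw":30,"delta_pos":[0,0,0.002],"turn":0},{"jaw":30,"delta_pos":[0,0,0.004],"turn":0},{"jaw":30,"delta_pos":[0,0,0.004],"turn":0},{"jaw":30,"delta_pos":[0,0,0.004],"turn":0}]'; python3 -c "
from h import *
st()"
```

```text
clock: 8.65
position: [0.5485, -0.2173, 0.07]
ee_rot: [0.862, 0.506, 0.0, 0.0]
ft_force: [-1.5, 0.5, 5.2]
grip_width: 0.4
t 8.65 pos [ 0.5485 -0.2173  0.07  ] yaw 60.83 q [0.862 0.506 0.    0.   ] j [ 0.65  0.43 -0.43  1.71  0.21  1.04 -0.36] F [-1.52  0.55  5.22] M [0.19 0.49 0.03] w 34.1
```

```bash
python3 -m handwheel '[{"jaw":30,"delta_pos":[0,0,0],"turn":-0.02},{"jaw":30,"delta_pos":[0,0,0],"turn":-0.04},{"jaw":30,"delta_pos":[0,0,0],"turn":-0.06},{"jaw":30,"delta_pos":[0,0,0],"turn":-0.08},{"jaw":30,"delta_pos":[0,0,0],"turn":-0.1},{"jaw":30,"delta_pos":[0,0,0],"turn":-0.1}]'; python3 -c "
from h import *
st()"
```

```text
clock: 9.15
position: [0.5482, -0.2173, 0.0693]
ee_rot: [0.772, 0.636, 0.0, 0.0]
ft_force: [0.2, 0.3, -0.7]
grip_width: 0.401
t 9.15 pos [ 0.5482 -0.2173  0.0693] yaw 78.99 q [0.772 0.636 0.    0.   ] j [ 0.7   0.44 -0.49  1.71  0.23  1.04 -0.06] F [ 0.22  0.33 -0.72] M [-0.   -0.02 -0.  ] w 34.2
```

Contact was lost, so the cap has come off a stop. I'm lowering until it touches again.

```bash
python3 -m handwheel '[{"jaw":30,"delta_pos":[0,0,0.001],"turn":0},{"jaw":30,"delta_pos":[0,0,0.002],"turn":0},{"jaw":30,"delta_pos":[0,0,0.003],"turn":0},{"jaw":30,"delta_pos":[0,0,0.003],"turn":0},{"jaw":30,"delta_pos":[0,0,0.003],"turn":0}]'; python3 -c "
from h import *
st()"
```

```text
clock: 9.57
position: [0.5482, -0.2172, 0.0662]
ee_rot: [0.773, 0.635, -0.0, -0.0]
ft_force: [-0.2, -0.7, -0.7]
grip_width: 0.4
t 9.57 pos [ 0.5482 -0.2172  0.0662] yaw 78.8 q [ 0.773  0.635 -0.    -0.   ] j [ 0.69  0.45 -0.49  1.71  0.24  1.04 -0.07] F [-0.15 -0.74 -0.68] M [ 0.03 -0.01  0.07] w 34.1
```

```bash
python3 -m handwheel '[{"jaw":30,"delta_pos":[0,0,0.001],"turn":0},{"jaw":30,"delta_pos":[0,0,0.002],"turn":0},{"jaw":30,"delta_pos":[0,0,0.003],"turn":0},{"jaw":30,"delta_pos":[0,0,0.003],"turn":0},{"jaw":30,"delta_pos":[0,0,0.003],"turn":0}]'; python3 -c "
from h import *
st()"
```

```text
clock: 9.98
position: [0.5481, -0.2172, 0.0632]
ee_rot: [0.773, 0.635, -0.0, -0.0]
ft_force: [0.4, 0.6, -0.9]
grip_width: 0.398
t 9.98 pos [ 0.5481 -0.2172  0.0632] yaw 78.83 q [ 0.773  0.635 -0.    -0.   ] j [ 0.69  0.45 -0.48  1.72  0.24  1.03 -0.07] F [ 0.42  0.62 -0.87] M [ 0.01 -0.01 -0.01] w 34.0
```

```bash
python3 -m handwheel '[{"jaw":30,"delta_pos":[0,0,0.001],"turn":0},{"jaw":30,"delta_pos":[0,0,0.0015],"turn":0},{"jaw":30,"delta_pos":[0,0,0.0015],"turn":0}]'; python3 - <<'E'
from h import *
st()
im=camera("side")[:,:,::-1];cv2.imwrite("pics/side10.png",im);crop(im,280,230,350,300,8,"s10.png")
E
```

```text
clock: 10.23
position: [0.5483, -0.2173, 0.0621]
ee_rot: [0.773, 0.635, 0.0, 0.0]
ft_force: [-1.3, 0.2, 3.3]
grip_width: 0.404
t 10.23 pos [ 0.5483 -0.2173  0.0621] yaw 78.83 q [0.773 0.635 0.    0.   ] j [ 0.69  0.45 -0.48  1.72  0.24  1.03 -0.07] F [-1.25  0.16  3.34] M [ 0.1   0.27 -0.01] w 34.5
```

View pics/s10.png

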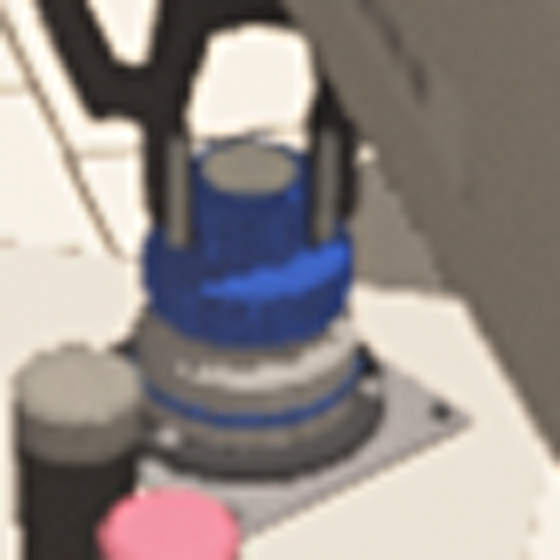

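The cap fell about 8 mm in all (stop top to start) and now rests on the sprung plate, so it is in the thread start. Next I turn it clockwise.

```bash
python3 -m handwheel '[{"jaw":30,"delta_pos":[0,0,0],"turn":0.02},{"jaw":30,"delta_pos":[0,0,0],"turn":0.04},{"jaw":30,"delta_pos":[0,0,0],"turn":0.06},{"jaw":30,"delta_pos":[0,0,0],"turn":0.08},{"jaw":30,"delta_pos":[0,0,0],"turn":0.1},{"jaw":30,"delta_pos":[0,0,0.0003],"turn":0.12},{"jaw":30,"delta_pos":[0,0,0.0006],"turn":0.14},{"jaw":30,"delta_pos":[0,0,0.0006],"turn":0.14}]' 80; python3 -c "
from h import *
st()"
```

```text
clock: 10.95
position: [0.5488, -0.2174, 0.0618]
ee_rot: [0.893, 0.45, 0.0, 0.001]
ft_force: [0.4, -0.8, 3.9]
grip_width: 0.389
t 10.95 pos [ 0.5488 -0.2174  0.0618] yaw 53.46 q [0.893 0.45  0.    0.001] j [ 0.63  0.44 -0.4   1.72  0.2   1.02 -0.48] F [ 0.37 -0.83  3.92] M [-0.09 -0.05 -0.04] w 33.2
```

```bash
python3 -m handwheel '[{"jaw":30,"delta_pos":[0,0,0],"turn":0.02},{"jaw":30,"delta_pos":[0,0,0],"turn":0.04},{"jaw":30,"delta_pos":[0,0,0.0003],"turn":0.06},{"jaw":30,"delta_pos":[0,0,0.0005],"turn":0.08},{"jaw":30,"delta_pos":[0,0,0.0007],"turn":0.1},{"jaw":30,"delta_pos":[0,0,0.0009],"turn":0.12},{"jaw":30,"delta_pos":[0,0,0.001],"turn":0.14},{"jaw":30,"delta_pos":[0,0,0.001],"turn":0.14}]'; python3 -c "
from h import *
st()"
```

```text
clock: 11.62
position: [0.5489, -0.2174, 0.061]
ee_rot: [0.97, 0.245, 0.001, 0.001]
ft_force: [-0.6, -0.2, 5.5]
grip_width: 0.394
t 11.62 pos [ 0.5489 -0.2174  0.061 ] yaw 28.34 q [0.97  0.245 0.001 0.001] j [ 0.57  0.43 -0.33  1.72  0.16  1.01 -0.89] F [-0.61 -0.17  5.54] M [-0.03  0.05 -0.04] w 33.7
```

```bash
python3 -m handwheel '[{"jaw":30,"delta_pos":[0,0,0],"turn":0.02},{"jaw":30,"delta_pos":[0,0,0.0003],"turn":0.04},{"jaw":30,"delta_pos":[0,0,0.0006],"turn":0.06},{"jaw":30,"delta_pos":[0,0,0.0008],"turn":0.08},{"jaw":30,"delta_pos":[0,0,0.001],"turn":0.1},{"jaw":30,"delta_pos":[0,0,0.001],"turn":0.12},{"jaw":30,"delta_pos":[0,0,0.001],"turn":0.14},{"jaw":30,"delta_pos":[0,0,0.001],"turn":0.14}]'; python3 - <<'E'
from h import *
st()
im=camera("side")[:,:,::-1];cv2.imwrite("pics/side11.png",im);crop(im,280,230,350,300,8,"s11.png")
E
```

```text
clock: 12.28
position: [0.5492, -0.2174, 0.0599]
ee_rot: [1.0, 0.028, 0.001, 0.0]
ft_force: [2.3, -0.9, 3.5]
grip_width: 0.394
t 12.28 pos [ 0.5492 -0.2174  0.0599] yaw 3.19 q [1.    0.028 0.001 0.   ] j [ 0.5   0.42 -0.25  1.73  0.12  1.   -1.3 ] F [ 2.32 -0.94  3.52] M [-0.22 -0.54 -0.09] w 33.7
```

View pics/s11.png

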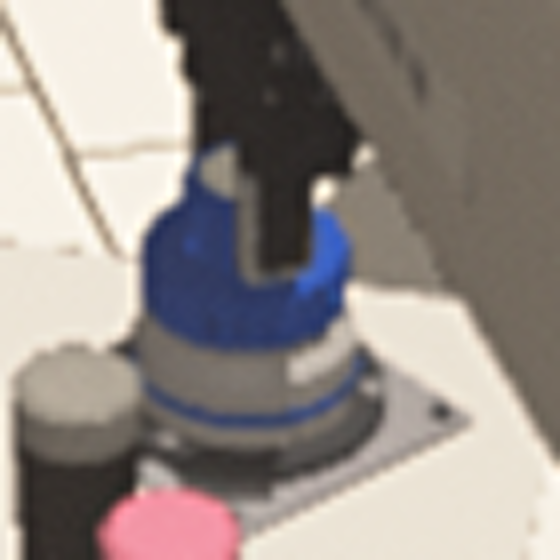

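```bash
python3 -m handwheel '[{"jaw":30,"delta_pos":[0,0,0],"turn":0.02},{"jaw":30,"delta_pos":[0,0,0.0003],"turn":0.04},{"jaw":30,"delta_pos":[0,0,0.0005],"turn":0.06},{"jaw":30,"delta_pos":[0,0,0.0005],"turn":0.08},{"jaw":30,"delta_pos":[0,0,0.0005],"turn":0.08}]'; python3 -c "
from h import *
st()"
```

```text
clock: 12.75
position: [0.5495, -0.2184, 0.0598]
ee_rot: [0.995, -0.097, 0.002, 0.001]
ft_force: [4.0, -4.1, 4.8]
grip_width: 0.393
t 12.75 pos [ 0.5495 -0.2184  0.0598] yaw -11.16 q [ 0.995 -0.097  0.002  0.001] j [ 0.47  0.42 -0.2   1.73  0.1   1.   -1.54] F [ 4.04 -4.1   4.77] M [-0.95 -0.85  0.44] w 33.5
```

```bash
python3 -m handwheel '[{"jaw":30,"delta_pos":[0,0,0],"turn":0.02},{"jaw":30,"delta_pos":[0,0,0],"turn":0.04},{"jaw":30,"delta_pos":[0,0,0],"turn":0.04}]'; python3 -c "
from h import *
st()"
```

```text
clock: 13.0
position: [0.5485, -0.2183, 0.0595]
ee_rot: [0.987, -0.159, 0.001, 0.001]
ft_force: [-0.5, -4.6, 7.1]
grip_width: 0.395
t 13.0 pos [ 0.5485 -0.2183  0.0595] yaw -18.26 q [ 0.987 -0.159  0.001  0.001] j [ 0.45  0.42 -0.18  1.73  0.09  1.   -1.66] F [-0.52 -4.59  7.06] M [-0.77  0.12  1.36] w 33.7
```

Torque rose to 1.4 Nm after about 97° of turn and a drop of about 3 mm, which is the end stop. I'm letting go and lifting to inspect.

```bash
python3 -m handwheel '[{"jaw":30,"delta_pos":[0,0,-0.001],"turn":-0.01},{"jaw":44,"delta_pos":[0,0,-0.001],"turn":-0.01},{"jaw":52,"delta_pos":[0,0,-0.001],"turn":-0.01},{"jaw":52,"delta_pos":[0,0,-0.001],"turn":-0.01}]'; python3 -c "
from h import *
st()"
python3 -m handwheel '[{"jaw":56,"delta_pos":[0,0,-0.02],"turn":0},{"jaw":56,"delta_pos":[0,0,-0.05],"turn":0},{"jaw":56,"delta_pos":[0,0,-0.09],"turn":0},{"jaw":56,"delta_pos":[-0.07,0,-0.12],"turn":0},{"jaw":56,"delta_pos":[-0.07,0,-0.12],"turn":0},{"jaw":56,"delta_pos":[-0.07,0,-0.12],"turn":0}]'
python3 - <<'E'
from h import *
st()
c=calibration("wrist");np.save("w12.npy",c,allow_pickle=True)
im=camera("wrist")[:,:,::-1];cv2.imwrite("pics/w12.png",im)
im=camera("side")[:,:,::-1];cv2.imwrite("pics/side12.png",im);crop(im,280,230,350,300,8,"s12.png")
im=camera("top")[:,:,::-1];cv2.imwrite("pics/top12.png",im)
E
```

```text
clock: 13.33
position: [0.5477, -0.2169, 0.0592]
ee_rot: [0.99, -0.144, -0.001, -0.0]
ft_force: [-0.4, 0.6, -0.8]
grip_width: 0.606
t 13.33 pos [ 0.5477 -0.2169  0.0592] yaw -16.51 q [ 0.99  -0.144 -0.001 -0.   ] j [ 0.45  0.42 -0.19  1.73  0.09  1.   -1.63] F [-0.37  0.64 -0.82] M [ 0.03 -0.   -0.01] w 51.7
clock: 13.83
position: [0.4783, -0.1966, 0.1827]
ee_rot: [0.99, -0.144, 0.001, 0.001]
ft_force: [2.0, -0.0, -0.4]
grip_width: 0.657
t 13.83 pos [ 0.4783 -0.1966  0.1827] yaw -16.56 q [ 0.99  -0.144  0.001  0.001] j [ 0.49  0.14 -0.2   1.8   0.03  1.2  -1.58] F [ 1.98 -0.03 -0.37] M [-0.   -0.06 -0.02] w 56.1
```

View pics/s12.png

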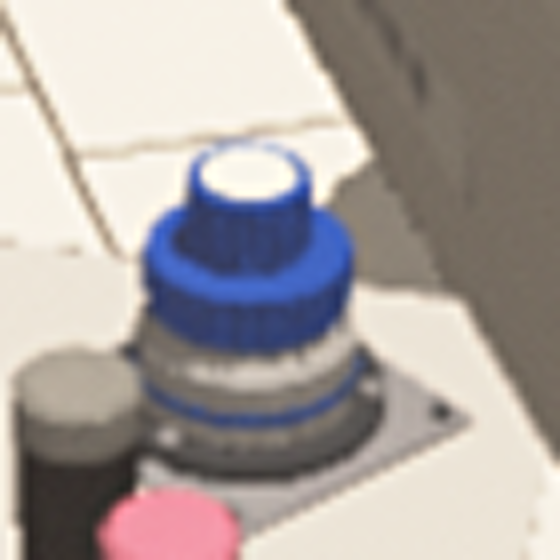

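View pics/w12.png

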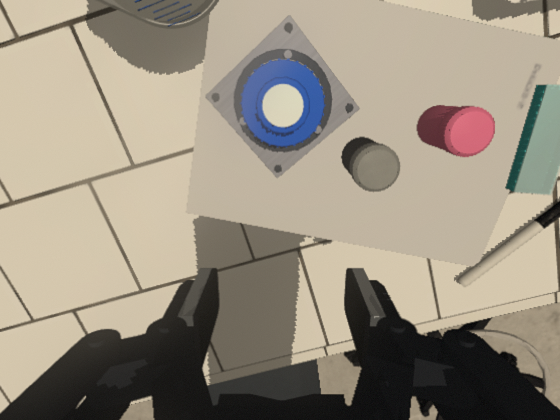

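View pics/top12.png

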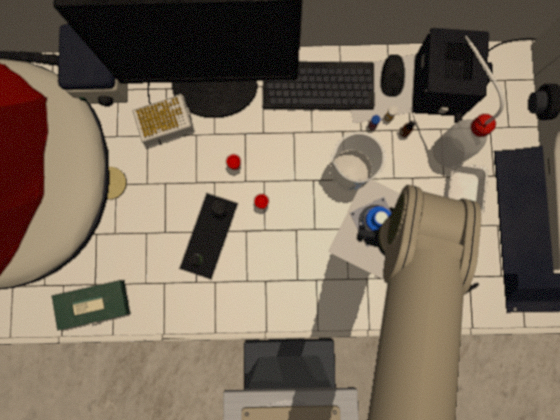

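```bash
python3 - <<'E'
from h import *
def blue(fn):
    im=cv2.imread("pics/"+fn).astype(float); b=im[...,0]-im[...,2]
    out=[]
    for c in range(304,317):
        col=b[255:285,c]; # find last crossing half max
        mx=np.median(np.sort(col)[-8:]); h=mx/2
        k=max(i for i in range(len(col)-1) if col[i]>h>=col[i+1]) if any(col[i]>h>=col[i+1] for i in range(len(col)-1)) else None
        out.append(np.nan if k is None else 255+k+(col[k]-h)/(col[k]-col[k+1]))
    return np.array(out)
r=blue("side10.png")
for f in("side10.png","side11.png","side12.png"):
    v=blue(f);print(f,v.round(2),"shift",np.nanmedian(v-r))
s=calibration("side");p=lambda z:proj(s,[[.5478,-.188,z]])[0][1]
print("px per mm",(p(.05)-p(.06))/10)
# tilt / center from wrist
c=np.load("w12.npy",allow_pickle=True).item();w=cv2.imread("pics/w12.png")
g=cv2.cvtColor(w,cv2.COLOR_BGR2HSV);m=((g[...,1]<90)&(g[...,2]>150)).astype(np.uint8)
n,l,st_,ce=cv2.connectedComponentsWithStats(m);i=l[105,283];print(st_[i])
e=cv2.fitEllipse(cv2.convexHull(np.argwhere(l==i)[:,::-1].astype(np.float32).reshape(-1,1,2)))
for z in(.083,.086):print("grip top",atz(c,e[0],z))
bl=cv2.inRange(g,(100,120,40),(130,255,255));n,l,st_,ce=cv2.connectedComponentsWithStats(bl);i=1+np.argmax(st_[1:,4])
e=cv2.fitEllipse(cv2.convexHull(np.argwhere(l==i)[:,::-1].astype(np.float32).reshape(-1,1,2)));print("skirt",atz(c,e[0],.056),e)
E
```

```text
side10.png [281.85 282.1  282.26 282.69 282.58 282.57 282.63 282.5  282.31 282.19
 282.33 282.24 271.5 ] shift 0.0
side11.png [281.69 282.07 282.4  282.65 282.63 282.76 282.89 282.74 282.66 282.71
 282.53 282.44 282.31] shift 0.19734219269105324
side12.png [281.46 281.16 272.29 282.23 282.18 282.34 282.49 282.41 282.28 282.09
 282.13 282.01 272.28] shift -0.22646733111849926
px per mm 0.3555191987738141
[ 262   84   42   44 1450]
grip top [ 0.54820932 -0.21760354  0.083     ]
grip top [ 0.54831273 -0.21762309  0.086     ]
skirt [ 0.54851155 -0.21881053  0.056     ] ((283.7243957519531, 102.80736541748047), (81.31405639648438, 88.04478454589844), 8.57750415802002)
```

```bash
python3 - <<'E'
from h import *
S={f:cv2.imread("pics/"+f).astype(float) for f in("side9.png","side10.png","side11.png","side12.png")}
for f,im in S.items():
    b=(im[...,0]-im[...,2])[:,306:316].mean(1);print(f,b[258:284].round(0))
E
```

```text
side9.png [101.  63.  58.  59.  60.  61.  32.  -9. -16. -14. -13. -14. -14. -14.
 -14. -14. -16. -18. -20. -19. -18. -16. -16.  12.  55.  18.]
side10.png [ 55.  56.  56.  57.  56.  70.  99. 123. 118.  80.  61.  60.  59.  60.
  52.  17. -16. -17. -20. -20. -18. -15. -15.  12.  56.  18.]
side11.png [ 12.  12.  12.  12.  12.  12.  18.  34.  48.  51.  54.  54.  51.  53.
  54.  29.  -8. -16. -15. -14. -14. -15. -15.   6.  45.  16.]
side12.png [ 55.  55.  54.  53.  55.  61.  97. 130. 129. 105.  56.  54.  57.  59.
  60.  39.  -3. -20. -21. -20. -18. -16. -17.  12.  55.  18.]
```

The side view shows the cap level on the canister, with the flange, tube and pink tube unmoved. The wrist and top views show it central at (283,105), and the beaker still stands. The image height works out at about 58.5 mm, too close to the limit, so I'll regrip and check that it is against the end stop.

```bash
python3 -c "
from h import *
delta([.5482,-.2177,.11],15)"
```

```text
t 13.98 pos [ 0.4812 -0.1972  0.1798] yaw -16.55 q [ 0.99  -0.144  0.     0.   ] j [ 0.49  0.15 -0.2   1.8   0.03  1.2  -1.58] F [-1.26  0.74  0.41] M [-0.06 -0.02 -0.04] w 56.3
dpos [0.0701 0.0005 0.0698] turn -0.1753
```

```bash
python3 -m handwheel '[{"jaw":52,"delta_pos":[0.035,0,0.0],"turn":-0.04},{"jaw":52,"delta_pos":[0.07,0.0005,0.01],"turn":-0.08},{"jaw":52,"delta_pos":[0.07,0.0005,0.04],"turn":-0.12},{"jaw":52,"delta_pos":[0.07,0.0005,0.07],"turn":-0.175},{"jaw":52,"delta_pos":[0.07,0.0005,0.07],"turn":-0.175},{"jaw":52,"delta_pos":[0.07,0.0005,0.07],"turn":-0.175},{"jaw":52,"delta_pos":[0.07,0.0005,0.07],"turn":-0.175}]'; python3 -c "
from h import *
delta([.5482,-.2177,.061],15)"
```

```text
clock: 14.57
position: [0.5485, -0.2176, 0.1089]
ee_rot: [0.992, 0.129, -0.0, -0.001]
ft_force: [-0.4, -0.5, 0.8]
grip_width: 0.606
t 14.57 pos [ 0.5485 -0.2176  0.1089] yaw 14.82 q [ 0.992  0.129 -0.    -0.001] j [ 0.51  0.37 -0.26  1.69  0.1   1.1  -1.09] F [-0.39 -0.45  0.83] M [ 0.04 -0.04 -0.02] w 51.7
dpos [-0.0003  0.      0.0479] turn -0.001
```

```bash
python3 -m handwheel '[{"jaw":50,"delta_pos":[0,0,0.02],"turn":0},{"jaw":48,"delta_pos":[0,0,0.038],"turn":0},{"jaw":44,"delta_pos":[0,0,0.047],"turn":0},{"jaw":42,"delta_pos":[0,0,0.047],"turn":0},{"jaw":42,"delta_pos":[0,0,0.047],"turn":0},{"jaw":36,"delta_pos":[0,0,0.047],"turn":0},{"jaw":30,"delta_pos":[0,0,0.047],"turn":0},{"jaw":30,"delta_pos":[0,0,0.047],"turn":0},{"jaw":30,"delta_pos":[0,0,0.047],"turn":0}]' 60; python3 -c "
from h import *
st()"
```

```text
clock: 15.32
position: [0.549, -0.2181, 0.0643]
ee_rot: [0.992, 0.13, 0.001, 0.001]
ft_force: [-2.3, -0.3, 6.3]
grip_width: 0.401
t 15.32 pos [ 0.549  -0.2181  0.0643] yaw 14.92 q [0.992 0.13  0.001 0.001] j [ 0.51  0.42 -0.25  1.73  0.12  1.01 -1.1 ] F [-2.29 -0.31  6.3 ] M [-0.04  0.26  0.11] w 34.2
```

```bash
python3 -m handwheel '[{"jaw":30,"delta_pos":[0,0,0],"turn":0.01},{"jaw":30,"delta_pos":[0,0,0],"turn":0.02},{"jaw":30,"delta_pos":[0,0,0],"turn":0.03},{"jaw":30,"delta_pos":[0,0,0],"turn":0.03}]' 80; python3 -c "
from h import *
st()"
```

```text
clock: 15.65
position: [0.5499, -0.218, 0.0645]
ee_rot: [0.997, 0.083, 0.002, 0.001]
ft_force: [3.5, -0.3, 5.6]
grip_width: 0.39
t 15.65 pos [ 0.5499 -0.218   0.0645] yaw 9.47 q [0.997 0.083 0.002 0.001] j [ 0.49  0.41 -0.24  1.73  0.11  1.01 -1.19] F [ 3.52 -0.3   5.62] M [-0.07 -0.85  0.08] w 33.3
```

```bash
python3 -m handwheel '[{"jaw":30,"delta_pos":[0,0,0],"turn":0.02},{"jaw":30,"delta_pos":[0,0,0],"turn":0.04},{"jaw":30,"delta_pos":[0,0,0],"turn":0.05},{"jaw":30,"delta_pos":[0,0,0],"turn":0.05}]' 80; python3 -c "
from h import *
st()"
```

```text
clock: 15.98
position: [0.5511, -0.2179, 0.0646]
ee_rot: [1.0, 0.006, 0.003, 0.001]
ft_force: [8.6, -2.3, 1.7]
grip_width: 0.388
t 15.98 pos [ 0.5511 -0.2179  0.0646] yaw 0.65 q [1.    0.006 0.003 0.001] j [ 0.47  0.41 -0.21  1.73  0.1   1.01 -1.33] F [ 8.59 -2.34  1.65] M [-0.47 -1.95  1.6 ] w 33.2
```

```bash
python3 -m handwheel '[{"jaw":30,"delta_pos":[-0.002,0,0],"turn":-0.015},{"jaw":44,"delta_pos":[-0.002,0,0],"turn":-0.015},{"jaw":52,"delta_pos":[-0.002,0,0],"turn":-0.015},{"jaw":52,"delta_pos":[-0.002,0,-0.01],"turn":-0.015},{"jaw":52,"delta_pos":[-0.002,0,-0.035],"turn":-0.015},{"jaw":30,"delta_pos":[-0.002,0,-0.035],"turn":-0.015},{"jaw":0,"delta_pos":[-0.002,0,-0.035],"turn":-0.015},{"jaw":0,"delta_pos":[-0.002,0,-0.035],"turn":-0.015},{"jaw":0,"delta_pos":[-0.002,0,-0.035],"turn":-0.015},{"jaw":0,"delta_pos":[-0.002,0,-0.035],"turn":-0.015}]' 30; python3 -c "
from h import *
st()"
```

```text
clock: 16.82
position: [0.5455, -0.2176, 0.097]
ee_rot: [1.0, 0.028, -0.001, -0.0]
ft_force: [-0.0, -0.6, -0.3]
grip_width: 0.001
t 16.82 pos [ 0.5455 -0.2176  0.097 ] yaw 3.23 q [ 1.     0.028 -0.001 -0.   ] j [ 0.48  0.37 -0.22  1.71  0.09  1.07 -1.28] F [-0.   -0.62 -0.3 ] M [-0.01  0.01  0.01] w 0.1
```

```bash
python3 -m handwheel '[{"jaw":0,"delta_pos":[0.0027,0,0.006],"turn":0},{"jaw":0,"delta_pos":[0.0027,0,0.010],"turn":0},{"jaw":0,"delta_pos":[0.0027,0,0.0115],"turn":0},{"jaw":0,"delta_pos":[0.0027,0,0.0115],"turn":0},{"jaw":0,"delta_pos":[0.0027,0,0.0115],"turn":0}]'; python3 -m handwheel '[{"jaw":0,"delta_pos":[0,0,0.001],"turn":0},{"jaw":0,"delta_pos":[0,0,0.001],"turn":0},{"jaw":0,"delta_pos":[0,0,0.001],"turn":0}]';python3 -m handwheel '[{"jaw":0,"delta_pos":[0,0,0.001],"turn":0},{"jaw":0,"delta_pos":[0,0,0.001],"turn":0},{"jaw":0,"delta_pos":[0,0,0.001],"turn":0}]'
```

```text
clock: 17.23
position: [0.5486, -0.2175, 0.0859]
ee_rot: [1.0, 0.028, -0.0, -0.0]
ft_force: [0.1, -0.6, 0.2]
grip_width: -0.003
clock: 17.48
position: [0.5488, -0.2176, 0.0853]
ee_rot: [1.0, 0.028, 0.0, 0.0]
ft_force: [0.2, -0.5, -0.2]
grip_width: -0.0
clock: 17.73
position: [0.5487, -0.2175, 0.0842]
ee_rot: [1.0, 0.028, 0.0, 0.0]
ft_force: [0.2, 0.3, -0.2]
grip_width: 0.001
```

```bash
python3 -m handwheel '[{"jaw":0,"delta_pos":[0,0,0.0006],"turn":0},{"jaw":0,"delta_pos":[0,0,0.0006],"turn":0},{"jaw":0,"delta_pos":[0,0,0.0006],"turn":0}]'; python3 -m handwheel '[{"jaw":0,"delta_pos":[0,0,0.0006],"turn":0},{"jaw":0,"delta_pos":[0,0,0.0006],"turn":0},{"jaw":0,"delta_pos":[0,0,0.0006],"turn":0}]';python3 -m handwheel '[{"jaw":0,"delta_pos":[0,0,0.0006],"turn":0},{"jaw":0,"delta_pos":[0,0,0.0006],"turn":0},{"jaw":0,"delta_pos":[0,0,0.0006],"turn":0}]'
```

```text
clock: 17.98
position: [0.5488, -0.2175, 0.0836]
ee_rot: [1.0, 0.028, 0.0, 0.0]
ft_force: [-0.2, -1.0, -1.1]
grip_width: 0.0
clock: 18.23
position: [0.5489, -0.2176, 0.0832]
ee_rot: [1.0, 0.028, 0.0, 0.0]
ft_force: [-0.5, -1.0, 2.7]
grip_width: 0.005
clock: 18.48
position: [0.549, -0.2177, 0.0831]
ee_rot: [1.0, 0.028, 0.0, 0.0]
ft_force: [-1.7, 0.7, 6.8]
grip_width: 0.001
```

Touching the cap's top gives stiff contact at z = 0.083, so its centre is 58 mm above the origin, which is fully home. I'm lifting clear for a last look.

```bash
python3 -m handwheel '[{"jaw":0,"delta_pos":[0,0,-0.03],"turn":0},{"jaw":0,"delta_pos":[0,0,-0.07],"turn":0},{"jaw":0,"delta_pos":[-0.03,0,-0.1],"turn":0},{"jaw":0,"delta_pos":[-0.07,0,-0.12],"turn":0},{"jaw":0,"delta_pos":[-0.07,0,-0.12],"turn":0},{"jaw":0,"delta_pos":[-0.07,0,-0.12],"turn":0}]'
python3 - <<'E'
from h import *
st()
im=camera("side")[:,:,::-1];crop(im,200,160,350,310,4,"s13.png")
b=(im[...,0].astype(float)-im[...,2])[:,306:316].mean(1);print(b[270:278].round())
cv2.imwrite("pics/w13.png",camera("wrist")[:,:,::-1])
cv2.imwrite("pics/top13.png",camera("top")[:,:,::-1])
E
```

```text
clock: 18.98
position: [0.478, -0.2225, 0.2041]
ee_rot: [1.0, 0.027, 0.001, 0.001]
ft_force: [0.7, 0.2, -0.2]
grip_width: 0.003
t 18.98 pos [ 0.478  -0.2225  0.2041] yaw 3.11 q [1.    0.027 0.001 0.001] j [ 0.55  0.14 -0.22  1.75  0.03  1.25 -1.2 ] F [ 0.67  0.16 -0.18] M [-0.01 -0.07  0.02] w 0.3
[ 58.  60.  61.  39.  -3. -20. -21. -20.]
```

View pics/s13.png

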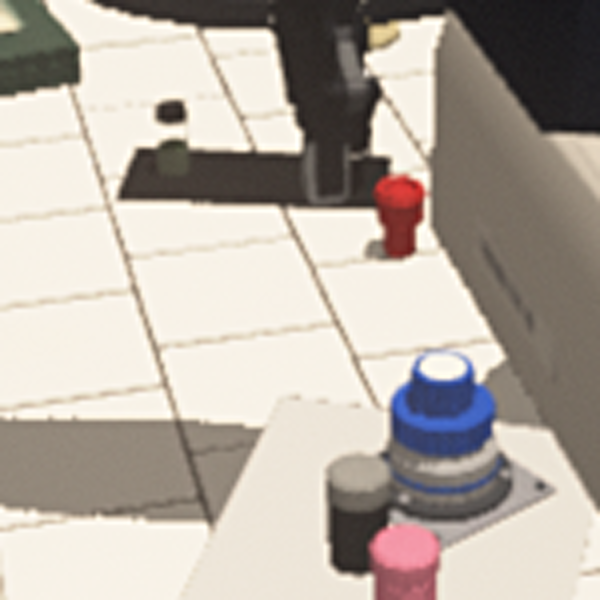

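View pics/w13.png

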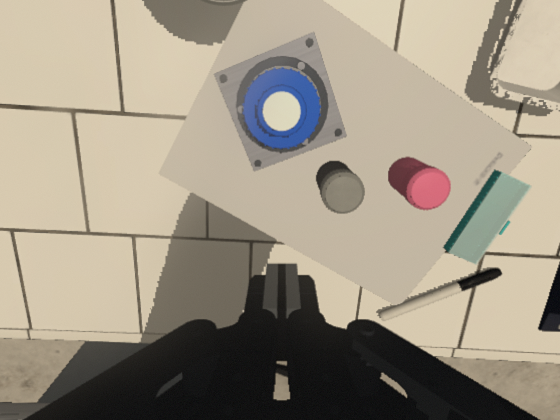

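View pics/top13.png

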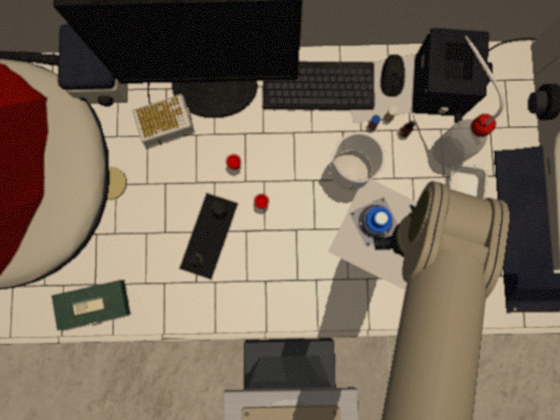

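The last views show the cap level and centred on the canister, at (282,110) in the wrist view. The vial, tube and beaker stand where they were. The eyepiece shows in the top view at (219,210), and the fingers are clear of everything.

```bash
python3 -c "
from workcell import hand_in
print(hand_in())"
```

```text
the job is handed in; nothing more can be done
None
```

The blue cap is on the canister and screwed home, and I handed the job in at about 19 s of the 72 s allowed; no verdict came back.

- **Fitting:** I set the cap on the neck and turned it anticlockwise about 18°. It came off a stop and dropped about 8 mm into the thread start. I then turned it clockwise about 97°, until the wrist torque rose to 1.4 Nm at the end stop, and let go.
- **Height:** touching the cap's top with closed fingers gave stiff contact at z = 0.083 m. That puts the cap's centre about 58 mm above the canister's origin. The side picture alone gave a less certain 58.4–58.8 mm, too close to the 59 mm limit. So before the touch test I gripped the cap again, and it stopped at 1.6 Nm after about 14° of further clockwise turn.
- **Position:** the wrist picture put the cap within about 1 mm of the canister's axis, and it looked level.
- **Bystanders:** the last pictures show the beaker, objective tube, eyepiece and vial in their starting places. The eyepiece was hidden in the last side view, so that one rests on the top view.

On the regrip the tool stood about 2 mm higher than commanded and picked up sideways force of up to 9 N. The cap's position and height were the same afterwards.

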